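# Start the soldering bench in the safe order

### The arm

A 6-joint arm with a two-finger parallel gripper is mounted at the origin on a cart in front of the work surface, level with it; the furniture and walls round the work are solid. World frame = base frame: x ahead of the robot, y to its left, z up, the work surface at z = 0. Lengths are in mm, angles in rad, forces in N, time in s.
With the tool pointing down it reaches from about 350 to 875 mm from the base axis. Payload 4.2 kg.
Tool frame: the origin (TCP) lies at the very end of the fingers, on their centre line; the grasp point (between the pads) lies arm.grip_point_offset behind it (arm.grip_point_offset is the distance from the TCP to the grasp point, in mm); z points along the fingers, y is the line along which they close (so a half turn about z gives the same grasp; the last joint's range is limited). The gripper opens to 85 mm and grips with 20 to 120 N. Pads are 22 mm wide; open, the fingers measure 114 mm over their backs; the gripper's body (76 mm by 85 mm) begins 54 mm behind the grasp point. The pads swing forward as they close: fully open they stand 13 mm farther back than shut.
Start: joints at [1.568, 0.385, 0.008, 0, -1.194, -0.259], TCP at [161.73, 603.691, 202.712] pointing down, gripper open.
Joint ranges: [-3.14, 3.14], [-1.21, 2.06], [-1.07, 1.41], [-3.16, 2.05], [-2.99, -0.16], [-3.1, 3.1]. Speed limits (rad/s): [2.79, 2.79, 3.14, 3.14, 3.14, 3.14].

### API

Orientations are given as a unit quaternion [x, y, z, w].
In Python, from bench import arm, cams, ticket gives the robot as it stands.
- The arm moves only by the tool servo_tool, never from a script. Its argument "commands" is a list that holds one entry, the list of rows, each a list of 7 numbers: the closure in counts, from 0 (fully open) to 255 (shut), then the shift along the tool's x, y, z in m, then the turn, a rotation vector about the tool's x, y, z in degrees. In form: [[[grip, x, y, z, ax, ay, az], ...]]. A call has 1 to 10 rows; each row shifts and turns the commanded pose from where the row before left it, along the tool's axes as they then stand; what a row does not reach is not made up. A row lasts 1/12 s, in which the tool goes at most 41.7 mm and 7.16 degrees, less where a joint would pass 70% of its speed; a pose out of reach is approached as far as the arm can. A call with a gripper value outside its range is refused whole. The fingers move at their own pace and stop on an object; the grip force is fixed at half the most. Time passes only in rows, so rows that do not move let the fingers close. It gives the time, the measured TCP pose, the force, the opening and the grip force at its end, in the units of the state.
- arm.read_state(): the state, without advancing time (a new reading comes with each control period).
- cams.get_image(name): name is "scene" or "top" or "wrist"; returns a dict with "frame" (420x560x3 uint8, blue, green, red), "K" (3x3 intrinsics, pixels), "k1" (the pictures are not rectified: a ray, as slopes to the right and down, at radius r is drawn at 1 + k1 r^2 times it, then the intrinsics apply), "T" (4x4, takes a point from camera to world coordinates). Camera axes: x right, y up, looking along -z (the intrinsics and any distortion apply to the point x, -y, -z); pixel columns grow to the right and rows downward; lengths in mm; the calibration is good to about 2 mm. A picture is of the moment at which its call begins. There is no depth.
- ticket.job_done(): hands the job in; it is judged then, once.
The state is a dict: "clock": time; "joints": joint angles; "joint_vel": joint speeds; "joint_efforts": joint torques, N m; "position": TCP position; "ee_rot": TCP orientation; "contact_force": force on the tool from outside, world axes, zero at the start; "wrist_torque": the same for the moment, N m; "gripper_width": finger opening in mm; "grasp_force": force on a finger pad.
Only numpy, scipy, OpenCV 4.12 (cv2) and the standard library are available. Lean on these libraries where they do the work, as an engineer would, in place of code of your own. Each camera call takes 0.05 s, during which the arm holds its last target. There are 200 camera calls.

### The job

Switch the soldering bench on in the safe order by pressing the keys of the three grey switch boxes with the fingertips: first the long bar key (fume extraction), then the round mushroom key (oxygen), last the small square key (spark). Press each key gently straight down until it is fully in, where it stays by itself. Do not lift, tip or push the boxes along, and leave the other things on the bench where they are.

Things in the scene. Friction and masses are not known exactly. Their poses are not given: they have to be found in the camera images.
- bar_box: Grey desk switch box, 70 x 70 mm and 49 mm high to its bezel, standing loose on four rubber feet, about 0.7 kg, carrying the long bar key (fume extraction). Origin at the centre of its underside; z up. The key sits over the centre.
- bar_top (a point): Centre of the upper face of the long bar key (fume extraction): a straight bar 56 mm long (along the box's y) and 20 mm wide (along x), flat on top. 82 mm above the bench when the key is up, 70 mm when fully in. The top is a soft-mounted cap that gives about 3 N per mm (at most 8 mm) over the key, so it sinks about 1.5 mm before the key moves and springs back when let go. It moves with the key; x and y axes are the box's.
- bar_key (a joint): How far the long bar key (fume extraction) is pushed in, straight down, in m: 0 up (starts between 0 and 0.002), 0.012 fully down against a hard stop. It moves against about 4 N, has no return spring and stays where it is left; it counts as in beyond 0.008.
- round_box: Grey desk switch box, 70 x 70 mm and 49 mm high to its bezel, standing loose on four rubber feet, about 0.7 kg, carrying the round mushroom key (oxygen). Origin at the centre of its underside; z up. The key sits over the centre.
- round_top (a point): Centre of the upper face of the round mushroom key (oxygen): a round mushroom knob 44 mm in diameter, its top flat over the middle 26 mm. 82 mm above the bench when the key is up, 70 mm when fully in. The top is a soft-mounted cap that gives about 3 N per mm (at most 8 mm) over the key, so it sinks about 1.5 mm before the key moves and springs back when let go. It moves with the key; x and y axes are the box's.
- round_key (a joint): How far the round mushroom key (oxygen) is pushed in, straight down, in m: 0 up (starts between 0 and 0.002), 0.012 fully down against a hard stop. It moves against about 4 N, has no return spring and stays where it is left; it counts as in beyond 0.008.
- square_box: Grey desk switch box, 70 x 70 mm and 49 mm high to its bezel, standing loose on four rubber feet, about 0.7 kg, carrying the small square key (spark). Origin at the centre of its underside; z up. The key sits over the centre.
- square_top (a point): Centre of the upper face of the small square key (spark): a square 28 x 28 mm, flat on top. 82 mm above the bench when the key is up, 70 mm when fully in. The top is a soft-mounted cap that gives about 3 N per mm (at most 8 mm) over the key, so it sinks about 1.5 mm before the key moves and springs back when let go. It moves with the key; x and y axes are the box's.
- square_key (a joint): How far the small square key (spark) is pushed in, straight down, in m: 0 up (starts between 0 and 0.002), 0.012 fully down against a hard stop. It moves against about 4 N, has no return spring and stays where it is left; it counts as in beyond 0.008.
- glass_jar: Small open glass jar, 39 mm across, 42 mm high. Loose bystander. Origin at the centre of its underside.
- flux_jar: Small jar with a green screw lid, 50 mm across, 57 mm high. Loose bystander. Origin at the centre of its underside.
- bench_block: Square steel bench block, 68 x 68 x 19 mm. Loose bystander. Origin at the centre of its underside.
- black_tin: Small black box with a pale lid, 62 x 67 x 51 mm. Loose bystander. Origin at the centre of its underside.
- tweezers_fine: Steel tweezers lying flat, 145 mm long. Loose bystander. Origin at the centre of its underside.
- lamp_post (a point): Foot of the fixed upright aluminium post of the lamp frame, 20 mm (along x) by 32 mm (along y), 0.7 m tall, between the round pan and the boxes; it does not move. Its flat foot bar, 40 mm wide and 20 mm high, runs along x from 0.21 m nearer the robot to 0.09 m beyond. The lamp and its frame cross overhead 0.67 m above the bench. Keep the wrist and arm clear: go round the post on the robot's side.

How it is judged:
By the outcome, as a careful person would: the job done as asked, in the order asked, and still so for the second after the job is handed in, with the robot touching nothing.
It also fails if it takes over 42 s, if anything falls off the work surface, if the arm or the gripper's body presses on something with over 40 N, if the wrist force passes 120 N, or if a joint passes its speed limit or range.

## Working session

There is one attempt and no reset: what is moved stays moved. The work goes in short steps, Python scripts to look and compute and a tool call to move; the robot and the scene stay as the last step left them, time stands still between calls to the robot, and variables do not carry over. Pictures are saved under pics/ and viewed, at most 12 in all, crops included, and the job is handed in when it is done.

Besides the shell and the picture viewer there is one more tool, called after ">>>" in YAML: its name, and indented under it one key for each argument. servo_tool: Moves the arm, as the interface text tells. Its arguments: {"type":"object","properties":{"commands":{"type":"array","items":{"type":"array","items":{"type":"array","items":{"type":"number"}}}}},"required":["commands"]}

```bash
mkdir -p pics
cat > h.py <<'E'
import numpy as np, cv2
from bench import arm, cams, ticket
def snap(n,f):
    d=cams.get_image(n); cv2.imwrite(f'pics/{f}.png',d['frame']); np.savez(f'pics/{f}.npz',K=d['K'],k1=d['k1'],T=d['T']); return d
def ray(f,u,v):
    d=np.load(f'pics/{f}.npz'); K=d['K'];k1=float(d['k1'])
    p=cv2.undistortPoints(np.array([[[u,v]]],float),K,np.array([k1,0,0,0.]))[0,0]
    T=d['T']; return T[:3,3],T[:3,:3]@np.array([p[0],-p[1],-1])
def at(f,u,v,z):
    o,r=ray(f,u,v); return (o+r*(z-o[2])/r[2]).round(1)
E
python3 - <<'E'
from h import *
for n in('top','scene'): snap(n,n+'0')
s=arm.read_state(); print(s, arm.grip_point_offset)
E
```

```text
{'clock': 0.1, 'joints': array([ 1.56759418e+00,  3.85465608e-01,  6.74423587e-03, -4.11914506e-04,
       -1.19398069e+00, -2.58602758e-01]), 'joint_vel': array([ 0.00135949, -0.00204079,  0.00506886,  0.00251431,  0.00053222,
       -0.00052212]), 'joint_efforts': array([-1.58361859e-04, -3.93318343e+01,  1.88928705e+01,  4.19798568e+00,
       -2.59302993e-03,  1.43483753e-06]), 'position': array([161.6071976 , 603.14700709, 201.73578031]), 'ee_rot': array([ 9.91434115e-01, -1.30604181e-01, -6.85255440e-05,  9.69487541e-04]), 'contact_force': array([-0.50610588,  0.06654451,  0.11419839]), 'wrist_torque': array([ 0.00499972, -0.02129801,  0.00383084]), 'grasp_force': 0.0, 'gripper_width': 85.41120548310813} 18.700000000000003
```

View pics/top0.png

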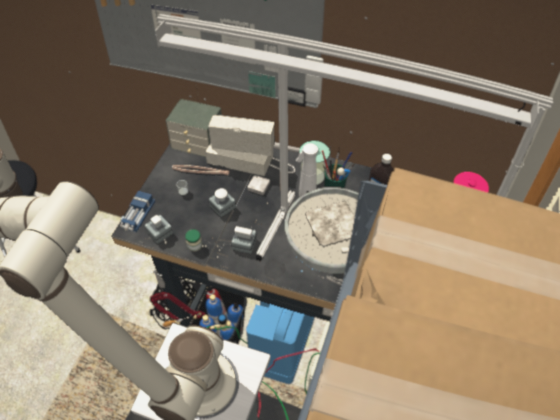

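View pics/scene0.png

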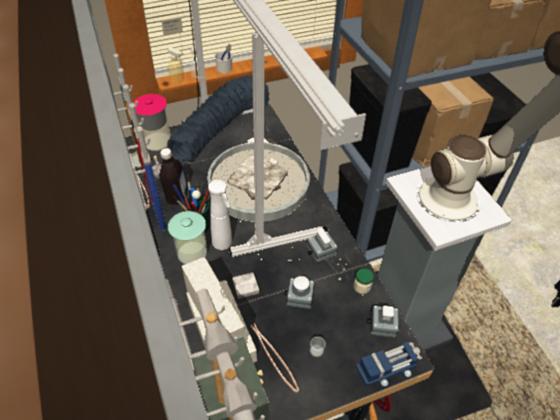

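The top view shows the three boxes near (157,227), (222,200) and (243,236), with the post foot at about (285,205). I'll enlarge that area to tell the keys apart.

Run:
```python
import cv2
a=cv2.imread('pics/top0.png')[160:270,110:300]; b=cv2.imread('pics/scene0.png')[215:390,240:440]
cv2.imwrite('pics/c1.png',cv2.resize(a,None,fx=4,fy=4,interpolation=cv2.INTER_CUBIC))
cv2.imwrite('pics/c2.png',cv2.resize(b[:150],None,fx=4,fy=4,interpolation=cv2.INTER_CUBIC))
```

```text
(no output)
```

View pics/c1.png

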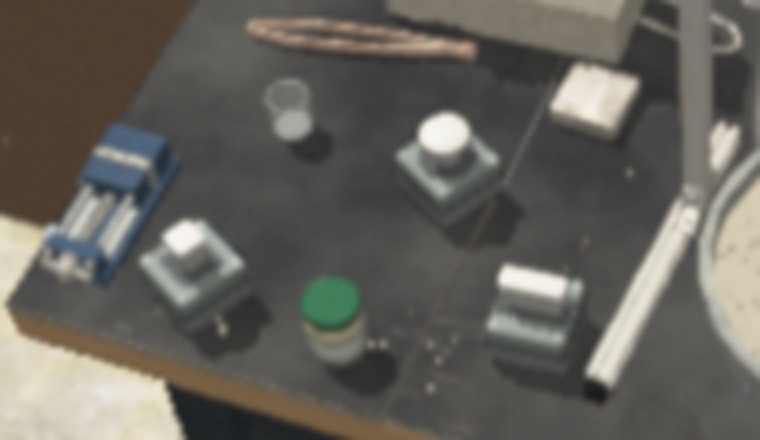

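View pics/c2.png

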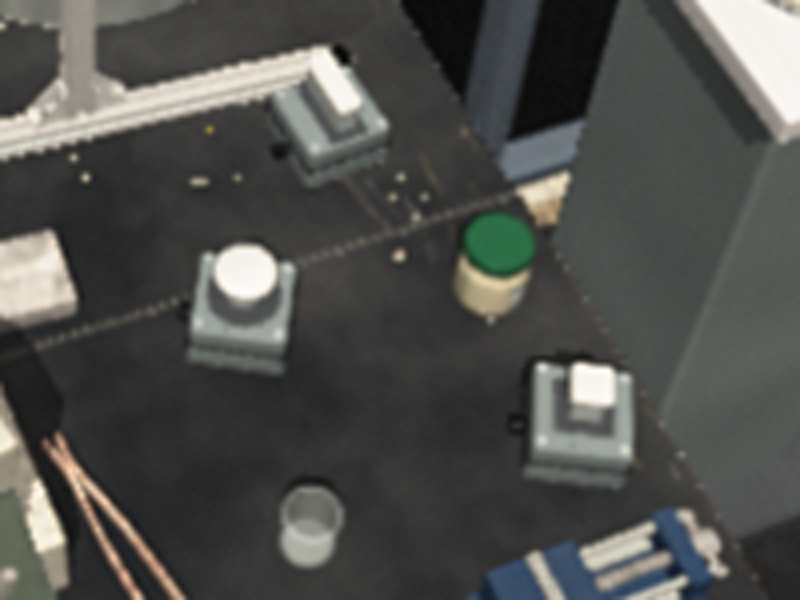

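Crops: in c1 (top) the bar is at (532,282), round (444,132), square (185,238). In c2 (scene) the bar is at (335,84), round (246,270), square (594,384). Next I convert these to positions at the 82 mm key height and compare the two cameras.

Run:
```python
from h import *
T={'bar':(532,280),'round':(444,131),'square':(185,238),'fluxlid':(331,302),'barL':(500,274),'barR':(566,288)}
S={'bar':(335,84),'round':(246,270),'square':(594,384),'fluxlid':(500,243),'barL':(352,107),'barR':(322,60)}
for k in T:
    z=57 if k=='fluxlid' else 81
    print(k,at('top0',110+T[k][0]/4-.4,160+T[k][1]/4-.4,z),at('scene0',240+S[k][0]/4-.4,215+S[k][1]/4-.4,z))
print('post',at('top0',283,209,0),at('scene0',259,243,0))
print('foot end', at('top0',110+600/4,160+385/4,20),at('scene0',240+325/4,215+50/4,20))
for u,v in((142,268),(198,220)):print('sqbox corner',at('top0',110+u/4,160+v/4,49))
for u,v in((397,158),(448,115)):print('rbox corner',at('top0',110+u/4,160+v/4,49))
```

```text
bar [497.1  55.1  81. ] [498.   58.7  81. ]
round [620.7 183.5  81. ] [621.8 185.2  81. ]
square [443.8 344.6  81. ] [444.7 347.9  81. ]
fluxlid [438.7 211.3  57. ] [439.5 212.7  57. ]
barL [494.3  81.9  81. ] [495.4  82.4  81. ]
barR [498.4  26.1  81. ] [497.4  34.6  81. ]
post [681.7 -22.2   0. ] [661.1 -41.9   0. ]
foot end [455.4 -18.3  20. ] [464.8 -17.   20. ]
sqbox corner [422.4 379.7  49. ]
sqbox corner [484.2 357.   49. ]
rbox corner [602.2 221.5  49. ]
rbox corner [662.  198.1  49. ]
```

Both cameras agree to within about 3 mm. The bar key is at about (497,56), the round at (621,184), the square at (444,346), and the tall post is well clear. I'll set out above the bar with the fingers shutting on the way.

>>> servo_tool:
  commands:
    - [[255,0.023,0.022,0.002,0,0,0],[255,0.023,0.022,0.002,0,0,0],[255,0.023,0.022,0.002,0,0,0],[255,0.023,0.022,0.002,0,0,0],[255,0.023,0.022,0.002,0,0,0],[255,0.023,0.022,0.002,0,0,0],[255,0.023,0.022,0.002,0,0,0],[255,0.023,0.022,0.002,0,0,0],[255,0.023,0.022,0.002,0,0,0],[255,0.023,0.022,0.002,0,0,0]]

```text
clock: 0.93
position: [327.2, 330.0, 182.4]
ee_rot: [0.991, -0.13, -0.0, 0.0]
contact_force: [1.6, 0.3, 0.3]
gripper_width: -0.1
grasp_force: 0.0
```

>>> servo_tool:
  commands:
    - [[255,0.023,0.022,0.004,0,0,0],[255,0.023,0.022,0.004,0,0,0],[255,0.023,0.022,0.004,0,0,0],[255,0.023,0.022,0.004,0,0,0],[255,0.023,0.022,0.004,0,0,0],[255,0.023,0.022,0.004,0,0,0],[255,0.023,0.022,0.004,0,0,0],[255,0.023,0.022,0.004,0,0,0],[255,0.023,0.022,0.004,0,0,0],[255,0,0,0,0,0,0]]

```text
clock: 1.77
position: [476.6, 83.1, 145.4]
ee_rot: [0.991, -0.133, -0.001, 0.001]
contact_force: [0.3, -0.0, 0.2]
gripper_width: -0.2
grasp_force: 0.0
```

Run:
```python
from h import *
from scipy.spatial.transform import Rotation as R
d=snap('wrist','w1'); s=arm.read_state(); p=s['position'];print(s['clock'],p,s['ee_rot'],s['contact_force'],s['gripper_width'])
print(R.from_quat(s['ee_rot']).inv().apply(np.array([497.5,56.5,p[2]])-p))
```

```text
1.8167 [475.86745736  84.51469738 145.69312844] [ 9.91127572e-01 -1.32909055e-01 -9.58209202e-04  6.32996721e-04] [0.47907998 0.52956501 0.64274299] -0.33437050942254115
[ 2.82490097e+01  2.13256499e+01 -1.67129691e-02]
```

View pics/w1.png

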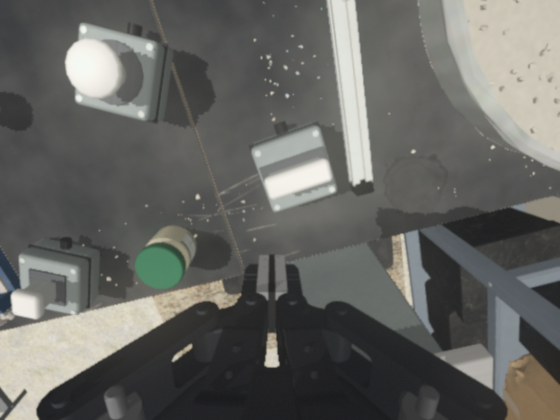

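The wrist view shows the shut fingertips at (273,262), the bar top centre at (298,179), the round knob at (95,68) and the square cap at (28,303).

Run:
```python
from h import *
print(at('w1',298,179,81),at('w1',93,68,81),at('w1',28,303,81))
print('bar ends',at('w1',266,188,81),at('w1',330,170,81),'flux',at('w1',164,266,57))
print('boxcorners',[at('w1',u,v,49) for u,v in((257,162),(315,132),(277,206),(331,194))])
```

```text
[499.5  53.9  81. ] [621.4 180.   81. ] [448.7 338.8  81. ]
bar ends [499.   81.3  81. ] [499.9  27.   81. ] flux [441.8 204.5  57. ]
boxcorners [array([516.6,  85.4,  49. ]), array([528.8,  28.4,  49. ]), array([470.8,  78.7,  49. ]), array([468.9,  26.2,  49. ])]
```

Bar centre is at about (498.5,55).

>>> servo_tool:
  commands:
    - [[255,0.01,0.0075,0.01,0,0,0],[255,0.01,0.0075,0.01,0,0,0],[255,0.0095,0.0075,0.01,0,0,0],[255,0,0,0.01,0,0,0],[255,0,0,0.01,0,0,0],[255,0,0,0.005,0,0,0],[255,0,0,0,0,0,0],[255,0,0,0,0,0,0]]

```text
clock: 2.48
position: [498.2, 58.0, 91.9]
ee_rot: [0.992, -0.13, -0.0, 0.0]
contact_force: [0.5, -0.1, 0.0]
gripper_width: 0.1
grasp_force: 0.0
```

>>> servo_tool:
  commands:
    - [[255,0,0,0.002,0,0,0],[255,0,0,0.002,0,0,0],[255,0,0,0.002,0,0,0],[255,0,0,0.002,0,0,0],[255,0,0,0.002,0,0,0],[255,0,0,0.002,0,0,0],[255,0,0,0,0,0,0]]

```text
clock: 3.07
position: [498.0, 57.3, 79.2]
ee_rot: [0.991, -0.131, -0.0, 0.0]
contact_force: [-0.2, -0.3, -0.8]
gripper_width: 0.2
grasp_force: 0.0
```

>>> servo_tool:
  commands:
    - [[255,0,0,0.001,0,0,0],[255,0,0,0.001,0,0,0],[255,0,0,0.001,0,0,0],[255,0,0,0.001,0,0,0],[255,0,0,0.001,0,0,0],[255,0,0,0,0,0,0]]

```text
clock: 3.57
position: [498.2, 57.4, 74.5]
ee_rot: [0.991, -0.131, -0.0, 0.0]
contact_force: [0.1, 0.2, 0.1]
gripper_width: 0.1
grasp_force: 0.0
```

>>> servo_tool:
  commands:
    - [[255,0,0,0.001,0,0,0],[255,0,0,0.001,0,0,0],[255,0,0,0.001,0,0,0],[255,0,0,0.001,0,0,0],[255,0,0,0,0,0,0]]

```text
clock: 3.98
position: [498.1, 57.4, 70.5]
ee_rot: [0.991, -0.131, -0.0, 0.0]
contact_force: [0.1, 0.3, 0.0]
gripper_width: 0.4
grasp_force: 0.0
```

>>> servo_tool:
  commands:
    - [[255,0,0,0.001,0,0,0],[255,0,0,0.001,0,0,0],[255,0,0,0,0,0,0]]

```text
clock: 4.23
position: [498.2, 57.4, 68.5]
ee_rot: [0.991, -0.131, -0.0, 0.0]
contact_force: [1.0, -0.2, 0.4]
gripper_width: 0.2
grasp_force: 0.0
```

There is still no force at 68.5 mm, where contact should already have happened. I'll look before going lower.

Run:
```python
from h import *
a=snap('wrist','w2')['frame']; b=snap('top','t2')['frame'];c=snap('scene','s2')['frame']
print(arm.read_state()['contact_force'])
g=lambda x:cv2.resize(x,(400,300),interpolation=cv2.INTER_CUBIC)
cv2.imwrite('pics/m2.png',np.vstack([np.hstack([g(a),g(b[195:270,200:300])]),np.hstack([g(c[200:275,280:380]),g(a[150:300,180:380])])]))
```

```text
[ 0.48857304 -0.84705535 -0.81083261]
```

View pics/m2.png

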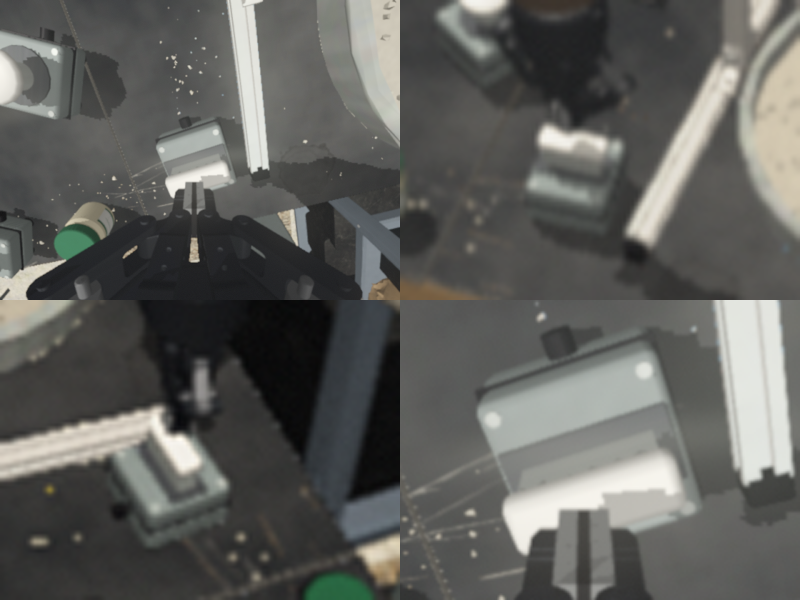

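The fingertips appear to be just above the bar. In top they are at about (242.5,225), in scene about (325,232). I'll triangulate to get their real height.

```bash
python3 - <<'E'
from h import *
def tri(a,b):
    (o1,r1),(o2,r2)=ray(*a),ray(*b)
    s=np.linalg.lstsq(np.c_[r1,-r2],o2-o1,rcond=None)[0]; return (o1+s[0]*r1).round(1),(o2+s[1]*r2).round(1)
def proj(f,P):
    d=np.load(f'pics/{f}.npz');T=np.linalg.inv(d['T']);c=T[:3,:3]@P+T[:3,3]
    q=cv2.projectPoints(np.array([[c[0],-c[1],-c[2]]]),np.zeros(3),np.zeros(3),d['K'],np.array([float(d['k1']),0,0,0]))[0];return q.ravel().round(1)
print(tri(('top0',242.6,229.6),('scene0',323.4,235.6)))
print(tri(('t2',242.5,225),('s2',325,232)))
for z in (68,80,90,100): print(z,[proj(f,np.array([498.,57.4,z])) for f in('t2','s2','w2')])
W=lambda u,v:(180+(u-400)/2,150+(v-300)/2)
print('w2 tip px',W(583,511),'bar near edge z',[(z,at('w2',*W(585,485),z)) for z in (70,82)])
E
cat >> h.py <<'E'
def up(n,f,r0,r1,c0,c1,k):
    d=snap(n,f); cv2.imwrite(f'pics/{f}c.png',cv2.resize(d['frame'][r0:r1,c0:c1],None,fx=k,fy=k,interpolation=cv2.INTER_CUBIC))
E
```

```text
(array([498.3,  55.6,  79.2]), array([496.9,  57.1,  78.7]))
(array([500.7,  55.7, 101. ]), array([495.6,  61.2,  99.2]))
68 [array([242.2, 231.6]), array([322.8, 238.1]), array([271.1, 247.2])]
80 [array([242. , 229.4]), array([323.1, 235.5]), array([271.1, 256.1])]
90 [array([241.9, 227.5]), array([323.4, 233.3]), array([271.1, 264.4])]
100 [array([241.7, 225.7]), array([323.7, 231.1]), array([271.1, 273.6])]
w2 tip px (271.5, 255.5) bar near edge z [(70, array([501.9,  55.4,  70. ])), (82, array([507.5,  54. ,  82. ]))]
```

The key is still up and the wrist view also puts the real tips roughly 12 mm or more short of the nominal TCP. The shadow offset fits that too. I'll go down slowly and watch the force.

>>> servo_tool:
  commands:
    - [[255,0,0,0.001,0,0,0],[255,0,0,0.001,0,0,0],[255,0,0,0.001,0,0,0],[255,0,0,0.001,0,0,0],[255,0,0,0,0,0,0]]

```text
clock: 4.8
position: [498.1, 57.4, 64.4]
ee_rot: [0.991, -0.131, -0.0, 0.0]
contact_force: [0.2, 0.0, 0.2]
gripper_width: 0.1
grasp_force: 0.0
```

Run:
```python
from h import *
a=snap('wrist','w3')['frame'];print(arm.read_state()['contact_force'])
b=cams.get_image('top')['frame'][195:270,200:300]
g=lambda x:cv2.resize(x,(400,300),interpolation=cv2.INTER_CUBIC)
cv2.imwrite('pics/m3.png',np.hstack([g(a[150:300,180:380]),g(b)]))
```

```text
[ 0.02005735  0.65056794 -0.64178946]
```

View pics/m3.png

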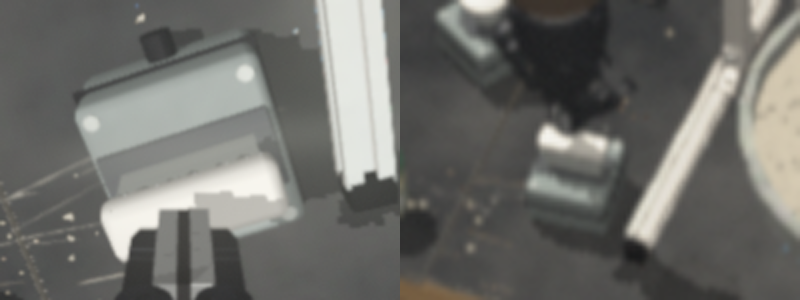

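The tips at (183,212) are still above the bar top, and the key has not moved. I'll keep going in small steps.

>>> servo_tool:
  commands:
    - [[255,0,0,0.001,0,0,0],[255,0,0,0.001,0,0,0],[255,0,0,0.001,0,0,0],[255,0,0,0,0,0,0]]

```text
clock: 5.23
position: [498.2, 57.4, 61.5]
ee_rot: [0.991, -0.131, -0.0, 0.0]
contact_force: [-1.0, 0.0, -0.1]
gripper_width: -0.1
grasp_force: 0.0
```

>>> servo_tool:
  commands:
    - [[255,0,0,0.001,0,0,0],[255,0,0,0.001,0,0,0],[255,0,0,0,0,0,0]]

```text
clock: 5.48
position: [498.2, 57.4, 59.5]
ee_rot: [0.991, -0.131, -0.0, 0.0]
contact_force: [-0.4, 0.3, -0.3]
gripper_width: -0.0
grasp_force: 0.0
```

>>> servo_tool:
  commands:
    - [[255,0,0,0.001,0,0,0],[255,0,0,0.001,0,0,0],[255,0,0,0,0,0,0]]

```text
clock: 5.73
position: [498.2, 57.4, 57.5]
ee_rot: [0.991, -0.131, -0.0, 0.0]
contact_force: [-0.1, -0.2, 0.2]
gripper_width: 0.0
grasp_force: 0.0
```

Run:
```python
from h import *
from scipy.spatial.transform import Rotation as R
s=arm.read_state();Rm=R.from_quat(s['ee_rot']).as_matrix()
d=snap('wrist','w4');T=np.linalg.inv(d['T'])
for e in(0,11):
  for h in(0,10,15,20,25,30):
    P=s['position']+Rm@np.array([e,0,-h]);c=T[:3,:3]@P+T[:3,3]
    print(e,h,cv2.projectPoints(np.array([[c[0],-c[1],-c[2]]]),np.zeros(3),np.zeros(3),d['K'],np.array([float(d['k1']),0,0,0]))[0].ravel().round(1))
b=cams.get_image('top')['frame'][195:270,200:300];c=cams.get_image('scene')['frame'][200:275,280:380]
g=lambda x:cv2.resize(x,(400,300),interpolation=cv2.INTER_CUBIC)
cv2.imwrite('pics/m4.png',np.vstack([np.hstack([g(d['frame'][150:300,180:380]),g(b)]),np.hstack([g(c),g(d['frame'])])]))
```

```text
0 0 [271.  247.3]
0 10 [271.  254.6]
0 15 [271.  258.6]
0 20 [271.  262.8]
0 25 [271.  267.2]
0 30 [270.9 271.9]
11 0 [271.  231.6]
11 10 [271.  238.3]
11 15 [271.  241.9]
11 20 [271.  245.7]
11 25 [271.  249.8]
11 30 [271. 254.]
```

View pics/m4.png

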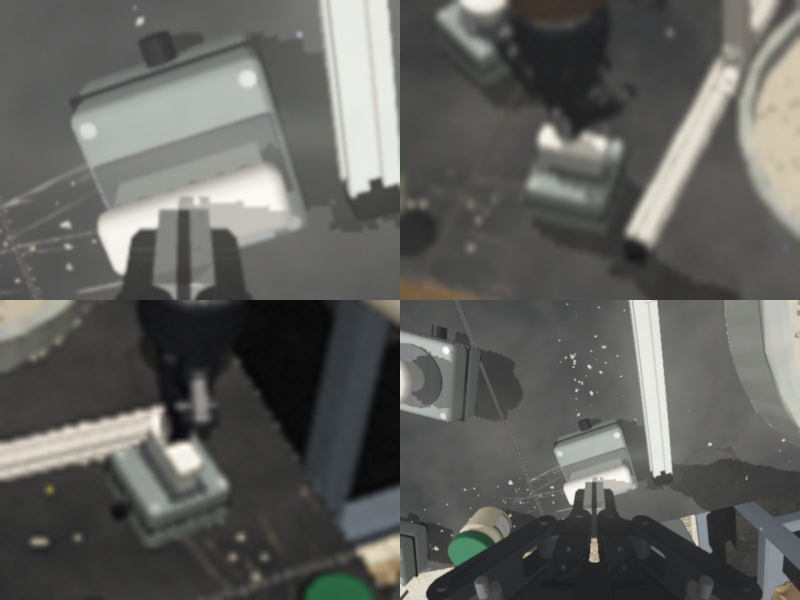

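With 11 mm half-width pads, the wrist pixel (row 255) puts the real tips about 30 mm behind the nominal TCP. My earlier triangulation, about 100 mm at TCP 68.5, says the same. Contact should therefore come near TCP 52, so I'll continue gently.

>>> servo_tool:
  commands:
    - [[255,0,0,0.001,0,0,0],[255,0,0,0.001,0,0,0],[255,0,0,0.001,0,0,0],[255,0,0,0.001,0,0,0],[255,0,0,0,0,0,0]]

```text
clock: 6.3
position: [498.1, 57.4, 53.4]
ee_rot: [0.991, -0.131, -0.0, 0.0]
contact_force: [0.3, 0.7, 0.2]
gripper_width: 0.0
grasp_force: 0.0
```

>>> servo_tool:
  commands:
    - [[255,0,0,0.001,0,0,0],[255,0,0,0.001,0,0,0],[255,0,0,0,0,0,0]]

```text
clock: 6.55
position: [498.4, 57.5, 51.8]
ee_rot: [0.991, -0.13, 0.0, 0.0]
contact_force: [-0.7, 0.4, 1.0]
gripper_width: 0.0
grasp_force: 0.9
```

>>> servo_tool:
  commands:
    - [[255,0,0,0.001,0,0,0],[255,0,0,0.001,0,0,0],[255,0,0,0,0,0,0]]

```text
clock: 6.8
position: [498.5, 57.5, 49.9]
ee_rot: [0.991, -0.13, 0.0, -0.0]
contact_force: [-0.9, 0.1, 4.3]
gripper_width: -0.0
grasp_force: 1.7
```

Contact came at TCP z of about 51.5, and 4 N shows the key is starting to move. I'll press on until the force rises.

>>> servo_tool:
  commands:
    - [[255,0,0,0.001,0,0,0],[255,0,0,0.001,0,0,0],[255,0,0,0.001,0,0,0],[255,0,0,0.001,0,0,0],[255,0,0,0.001,0,0,0],[255,0,0,0.001,0,0,0],[255,0,0,0.001,0,0,0],[255,0,0,0.001,0,0,0],[255,0,0,0,0,0,0]]

```text
clock: 7.55
position: [498.4, 57.5, 41.5]
ee_rot: [0.991, -0.131, 0.0, -0.0]
contact_force: [-0.7, 0.2, 2.8]
gripper_width: 0.0
grasp_force: 1.7
```

>>> servo_tool:
  commands:
    - [[255,0,0,0.001,0,0,0],[255,0,0,0.001,0,0,0],[255,0,0,0,0,0,0]]

```text
clock: 7.8
position: [498.4, 57.5, 39.7]
ee_rot: [0.991, -0.13, 0.0, -0.0]
contact_force: [-1.0, -0.3, 5.1]
gripper_width: 0.0
grasp_force: 2.5
```

>>> servo_tool:
  commands:
    - [[255,0,0,0.001,0,0,0],[255,0,0,0.001,0,0,0],[255,0,0,0,0,0,0]]

```text
clock: 8.05
position: [498.5, 57.5, 38.3]
ee_rot: [0.991, -0.13, 0.0, 0.0]
contact_force: [-2.5, 0.4, 8.4]
gripper_width: 0.5
grasp_force: 4.6
```

The force rose to 8.4 N at 38.3, so the key is on its hard stop. Next: lift, then move to the round key at about (621,184).

>>> servo_tool:
  commands:
    - [[255,0,0,-0.008,0,0,0],[255,0,0,-0.016,0,0,0],[255,0,0,-0.016,0,0,0],[255,0.0143,-0.0257,0,0,0,0],[255,0.0143,-0.0257,0,0,0,0],[255,0.0143,-0.0257,0,0,0,0],[255,0.0143,-0.0257,0,0,0,0],[255,0.0143,-0.0257,0,0,0,0],[255,0.0143,-0.0257,0,0,0,0],[255,0,0,0,0,0,0]]

```text
clock: 8.88
position: [624.2, 187.6, 76.6]
ee_rot: [0.992, -0.129, 0.001, -0.0]
contact_force: [0.6, 0.1, -0.1]
gripper_width: 0.3
grasp_force: 0.0
```

>>> servo_tool:
  commands:
    - [[255,0,0,0.008,0,0,0],[255,0,0,0.007,0,0,0],[255,0,0,0.004,0,0,0],[255,0,0,0,0,0,0],[255,0,0,0,0,0,0]]

```text
clock: 9.3
position: [620.4, 183.3, 58.3]
ee_rot: [0.991, -0.131, -0.001, 0.0]
contact_force: [0.4, -0.3, -0.4]
gripper_width: 0.0
grasp_force: 0.0
```

Run:
```python
from h import *
a,b,c=[snap(n,n+'5')['frame'] for n in('wrist','top','scene')]
print(arm.read_state()['position'])
g=lambda x:cv2.resize(x,(400,300),interpolation=cv2.INTER_CUBIC)
cv2.imwrite('pics/m5.png',np.vstack([np.hstack([g(a[150:300,180:380]),g(b[170:245,180:280])]),np.hstack([g(c[200:320,260:420]),g(a)])]))
```

```text
[621.21980529 184.01248787  59.28659503]
```

View pics/m5.png

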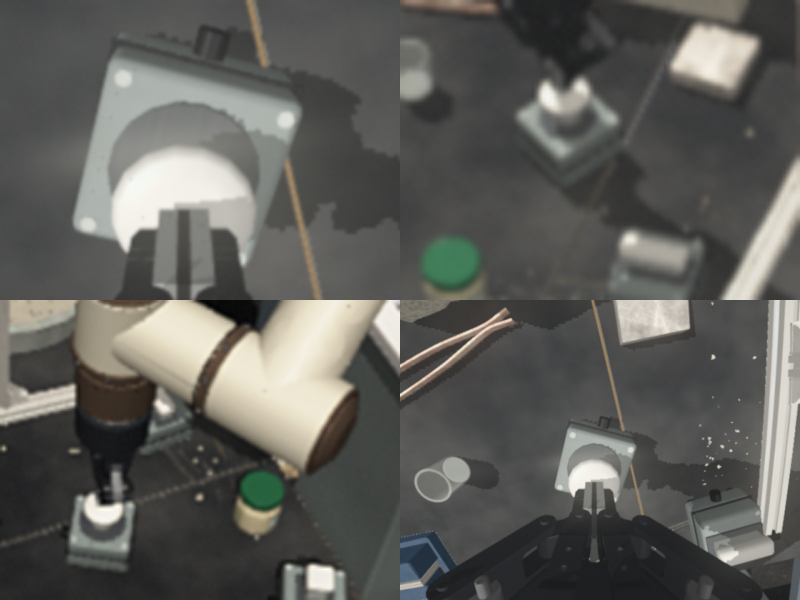

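The bar key is visibly down. The tips sit over the middle of the mushroom (knob centre about (183,208) in the wrist crop), so I'll press the round key.

>>> servo_tool:
  commands:
    - [[255,0,0,0.002,0,0,0],[255,0,0,0.002,0,0,0],[255,0,0,0.0015,0,0,0],[255,0,0,0.001,0,0,0],[255,0,0,0.001,0,0,0],[255,0,0,0.001,0,0,0],[255,0,0,0.001,0,0,0],[255,0,0,0,0,0,0]]

```text
clock: 10.12
position: [621.1, 184.2, 49.4]
ee_rot: [0.991, -0.13, 0.0, 0.0]
contact_force: [-2.9, 0.2, 3.9]
gripper_width: -0.1
grasp_force: 1.8
```

>>> servo_tool:
  commands:
    - [[255,0,0,0.001,0,0,0],[255,0,0,0.001,0,0,0],[255,0,0,0.001,0,0,0],[255,0,0,0.001,0,0,0],[255,0,0,0.001,0,0,0],[255,0,0,0.001,0,0,0],[255,0,0,0.001,0,0,0],[255,0,0,0,0,0,0]]

```text
clock: 10.78
position: [621.0, 184.2, 41.9]
ee_rot: [0.991, -0.131, -0.0, 0.0]
contact_force: [-1.5, 0.4, 2.8]
gripper_width: -0.1
grasp_force: 1.7
```

>>> servo_tool:
  commands:
    - [[255,0,0,0.001,0,0,0],[255,0,0,0.001,0,0,0],[255,0,0,0,0,0,0]]

```text
clock: 11.03
position: [621.1, 184.1, 40.1]
ee_rot: [0.991, -0.131, -0.0, 0.0]
contact_force: [-2.4, 0.5, 4.6]
gripper_width: -0.3
grasp_force: 2.1
```

>>> servo_tool:
  commands:
    - [[255,0,0,0.001,0,0,0],[255,0,0,0.001,0,0,0],[255,0,0,0,0,0,0]]

```text
clock: 11.28
position: [621.1, 184.2, 38.9]
ee_rot: [0.991, -0.13, 0.0, 0.0]
contact_force: [-4.1, -0.7, 6.5]
gripper_width: 0.1
grasp_force: 3.9
```

>>> servo_tool:
  commands:
    - [[255,0,0,0.001,0,0,0],[255,0,0,0,0,0,0]]

```text
clock: 11.45
position: [621.2, 184.2, 38.3]
ee_rot: [0.991, -0.13, 0.0, 0.0]
contact_force: [-5.2, -0.3, 9.0]
gripper_width: -0.1
grasp_force: 4.7
```

The force of 9 to 10 N shows it is on the stop. Next, the square key at about (444.5,346).

>>> servo_tool:
  commands:
    - [[255,0,0,-0.01,0,0,0],[255,0,0,-0.03,0,0,0],[255,-0.0266,-0.0139,0,0,0,0],[255,-0.0266,-0.0139,0,0,0,0],[255,-0.0266,-0.0139,0,0,0,0],[255,-0.0266,-0.0139,0,0,0,0],[255,-0.0266,-0.0139,0,0,0,0],[255,-0.0266,-0.0139,0,0,0,0],[255,-0.0266,-0.0139,0,0,0,0],[255,-0.0266,-0.0139,0,0,0,0]]

```text
clock: 12.28
position: [443.5, 347.9, 77.1]
ee_rot: [0.991, -0.131, 0.0, -0.001]
contact_force: [0.7, 0.5, 0.7]
gripper_width: -0.2
grasp_force: 0.0
```

>>> servo_tool:
  commands:
    - [[255,0,0,0,0,0,0],[255,0,0,0.008,0,0,0],[255,0,0,0.007,0,0,0],[255,0,0,0.004,0,0,0],[255,0,0,0,0,0,0],[255,0,0,0,0,0,0]]

```text
clock: 12.78
position: [444.8, 345.7, 57.4]
ee_rot: [0.991, -0.131, -0.0, 0.001]
contact_force: [-0.1, 0.3, -0.4]
gripper_width: 0.3
grasp_force: 0.0
```

Run:
```python
from h import *
a,b,c=[snap(n,n+'6')['frame'] for n in('wrist','top','scene')]
print(arm.read_state()['position'])
g=lambda x:cv2.resize(x,(400,300),interpolation=cv2.INTER_CUBIC)
cv2.imwrite('pics/m6.png',np.vstack([np.hstack([g(a[150:300,180:380]),g(b[175:265,140:260])]),np.hstack([g(c[200:320,260:420]),g(a)])]))
```

```text
[444.90782176 346.44761363  58.30251891]
```

View pics/m6.png

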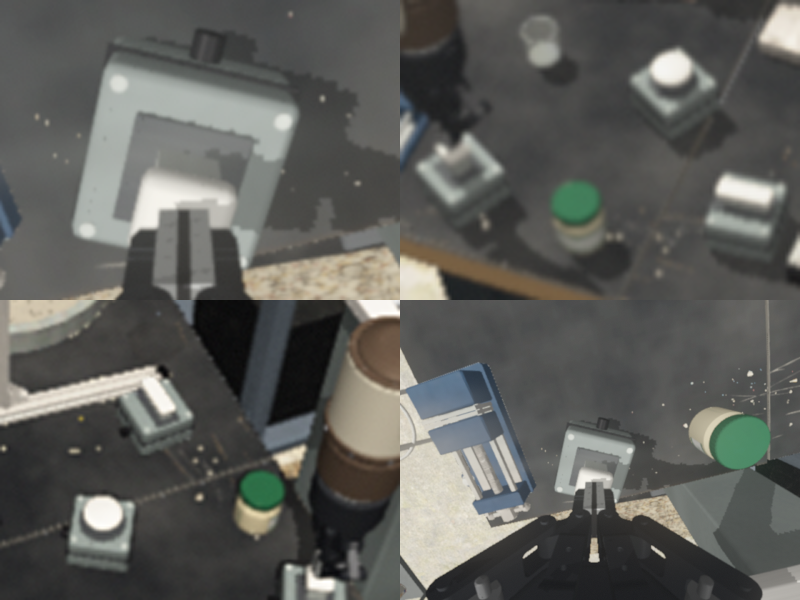

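Both earlier keys are down and the boxes have not moved. The tips are over the square cap, which spans columns 132 to 237 in the wrist crop with its far edge at row 170. Pressing it now.

>>> servo_tool:
  commands:
    - [[255,0,0,0.002,0,0,0],[255,0,0,0.002,0,0,0],[255,0,0,0.001,0,0,0],[255,0,0,0.001,0,0,0],[255,0,0,0.001,0,0,0],[255,0,0,0.001,0,0,0],[255,0,0,0.001,0,0,0],[255,0,0,0,0,0,0]]

```text
clock: 13.6
position: [444.4, 346.6, 49.3]
ee_rot: [0.991, -0.13, 0.0, 0.0]
contact_force: [-0.8, -0.9, 3.4]
gripper_width: 0.3
grasp_force: 1.8
```

>>> servo_tool:
  commands:
    - [[255,0,0,0.001,0,0,0],[255,0,0,0.001,0,0,0],[255,0,0,0.001,0,0,0],[255,0,0,0.001,0,0,0],[255,0,0,0.001,0,0,0],[255,0,0,0.001,0,0,0],[255,0,0,0.001,0,0,0],[255,0,0,0,0,0,0]]

```text
clock: 14.27
position: [444.3, 346.6, 42.0]
ee_rot: [0.991, -0.131, -0.0, 0.0]
contact_force: [-0.3, -2.1, 3.5]
gripper_width: -0.0
grasp_force: 1.7
```

>>> servo_tool:
  commands:
    - [[255,0,0,0.001,0,0,0],[255,0,0,0.001,0,0,0],[255,0,0,0,0,0,0]]

```text
clock: 14.52
position: [444.4, 346.7, 40.1]
ee_rot: [0.991, -0.131, 0.0, 0.0]
contact_force: [-0.2, -2.1, 3.8]
gripper_width: -0.3
grasp_force: 2.1
```

>>> servo_tool:
  commands:
    - [[255,0,0,0.001,0,0,0],[255,0,0,0.001,0,0,0],[255,0,0,0.001,0,0,0],[255,0,0,0,0,0,0]]

```text
clock: 14.85
position: [444.4, 346.7, 38.1]
ee_rot: [0.991, -0.13, 0.0, 0.0]
contact_force: [-2.8, -2.5, 9.7]
gripper_width: 0.0
grasp_force: 5.0
```

It's on the stop at about 10 N. I'll lift clear and take a check picture.

>>> servo_tool:
  commands:
    - [[255,0,0,-0.01,0,0,0],[255,0,0,-0.03,0,0,0],[255,0,0,-0.03,0,0,0],[255,0,0,-0.03,0,0,0],[255,0,0,-0.03,0,0,0],[255,0,0,0,0,0,0],[255,0,0,0,0,0,0]]

```text
clock: 15.43
position: [444.9, 348.0, 169.1]
ee_rot: [0.991, -0.131, 0.001, -0.003]
contact_force: [0.3, -0.0, -1.7]
gripper_width: 0.2
grasp_force: 0.0
```

Run:
```python
from h import *
a,c=[snap(n,n+'7')['frame'] for n in('wrist','scene')]
s=arm.read_state();print(s['position'],s['contact_force'],s['clock'])
g=lambda x:cv2.resize(x,(400,300),interpolation=cv2.INTER_CUBIC)
cv2.imwrite('pics/m7.png',np.hstack([g(a),g(c[200:320,260:420])]))
```

```text
[443.69594763 346.41919647 166.22848358] [-0.4065856  -0.11324829 -0.58903558] 15.5333
```

View pics/m7.png

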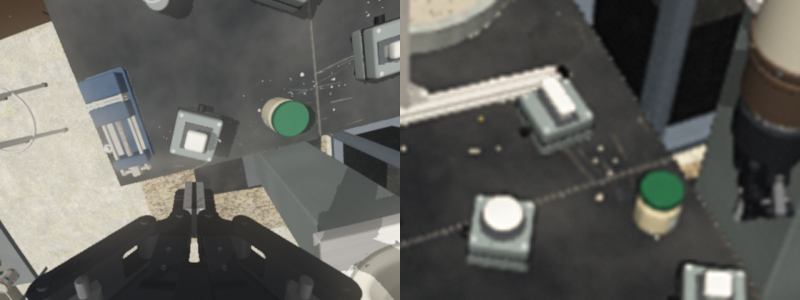

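All three keys are down, the boxes are where they were, and the arm is touching nothing.

```bash
python3 -c "
from bench import ticket
print(ticket.job_done())"
```

```text
the job is handed in; nothing more can be done
None
```

The bar, round and square keys were pressed in that order, each down to its stop with about 10 N at most; the last pictures show them in and the boxes in place, and I handed the job in at about 15.5 s with the arm clear (no verdict was returned).

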